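Scan the stock label of the Gouda wheel in the tasting case

ROBOT

A 6-joint arm with a two-finger parallel gripper is mounted at the origin on the work surface. World frame = base frame: x ahead of the robot, y to its left, z up, the work surface at z = 0. Lengths are in m, angles in rad, forces in N, time in s.
With the tool pointing down it reaches from about 0.375 to 0.9 m from the base axis. Payload 3.1 kg.
Tool frame: the origin (TCP) lies on the centre line of the jaws, within the pads' length; the fingertips stand robot.tcp_to_tips ahead of it and the grasp point (between the pads) lies 3 mm ahead of it (robot.tcp_to_tips is the distance from the TCP to the fingertips, in m); z points along the fingers, y is the line along which they close (so a half turn about z gives the same grasp; the last joint's range is limited). The gripper opens to 87 mm and grips with 3 to 60 N. Pads are 19 mm wide; open, the fingers measure 117 mm over their backs; the gripper's body (75 mm by 190 mm) begins 51 mm behind the grasp point.
Start: joints at [0.934, 0.527, 1.433, -0, 1.181, -0.178], TCP at [0.276, 0.561, 0.245] pointing down, gripper open.
Joint ranges: [-3.08, 3.08], [-0.75, 2.2], [0.22, 2.44], [-1.43, 4.57], [0, 2.65], [-2.85, 2.85]. Speed limits (rad/s): [2.79, 2.79, 3.14, 3.14, 3.14, 3.14].

INTERFACE

Orientations are given as a unit quaternion [x, y, z, w].
In Python, from rig import robot gives the robot as it stands. The module is installed in compiled form; this text tells all that it offers.
- The arm moves only by the shell command python3 -m jog 'ROWS' [FORCE]. ROWS is JSON, one flat list of numbers, 5 for each row, row after row: the finger opening in m, from 0 to 0.087, then the shift along the tool's x, y, z in m, then the turn about the tool's z in units of 10 degrees (1.0 is 10 degrees). In form: [claw, x, y, z, roll, claw, x, y, z, roll, ...]. A call has 1 to 20 rows; each row shifts and turns the commanded pose from where the row before left it, along the tool's axes as they then stand; what a row does not reach is not made up. A row lasts 1/8 s, in which the tool goes at most 62.5 mm and 10.7 degrees, less where a joint would pass 70% of its speed; a pose out of reach is approached as far as the arm can. A call with a gripper value outside its range is refused whole. The fingers move at their own pace and stop on an object; FORCE is the grip in N (left out, the last holds). Time passes only in rows, so rows that do not move let the fingers close. It gives the time, the measured TCP pose, the force, the opening and the grip force at its end, in the units of the state.
- robot.get_obs(): the state, without advancing time (a new reading comes with each control period).
- robot.camera(name): name is "scene" or "top" or "wrist"; returns the picture (384x512x3 uint8, blue, green, red); there is no depth.
- robot.camera_model(name): a dict with "fx", "fy", "cx", "cy" (pixels), "distortion" ([k1, k2, p1, p2, k3] as OpenCV has them; the pictures are not rectified), "R" (3x3) and "t" (3): a world point X has camera coordinates R X + t; the wrist camera has in their place "tool_from_camera" (4x4, takes a point from camera to tool coordinates, whose origin is the TCP and whose axes are the flange's). Camera axes: x right, y down, z forward; pixel columns grow to the right and rows downward; lengths in m; the calibration is good to about 2 mm. A picture is of the moment at which its call begins: read the wrist's pose just before it. camera_model takes no time and is no camera call.
- robot.hand_in(): hands the job in; it is judged then, once.
Trained networks look in the newest picture that a camera, given by its name, has taken for a name from the list of things; names that differ only in an ending like _2 or _b are one class to them, and where a whole thing is asked for, a point or a joint stands for the part that bears it (a point fixed in the world has none). Each returns a list of dicts, best first, with "conf" (0 to 1); they miss things now and then, are a little off and sometimes report something else, mostly with a low value. They report only what shows in the picture. A call takes as long as a camera call. They do not tell look-alikes from the thing itself.
- robot.look_for(camera, label): "extent" ([centre column, centre row, width, height] in pixels, round what is visible of it).
- robot.outline_of(camera, label): "region" (384x512 bool, what is visible of it) and "extent" ([centre column, centre row, width, height] in pixels, round what is visible of it).
The state is a dict: "time": time; "q": joint angles; "joint_velocities": joint speeds; "joint_torque": joint torques, N m; "position": TCP position; "tool_rot": TCP orientation; "ft_force": force on the tool from outside, world axes, zero at the start; "moment": the same for the moment, N m; "grip_width": finger opening in m; "grip_force": force on a finger pad.
Only numpy, scipy, OpenCV 4.12 (cv2) and the standard library are available. Lean on these libraries where they do the work, as an engineer would, in place of code of your own. Each camera call takes 0.05 s, during which the arm holds its last target. There are 200 camera calls.

TASK

Swing the clear lid of the tasting case all the way open, easing it gently against its stop, and leave it open. Then take the stick scanner out of its charging cradle, carry it over the jars and the case wall, and bring it upright, window down, over the bar-code label on the round cheese wheel in the case (not the brick-shaped loaf): centred on the label, its wide side in line with the label's long side, about 3 cm above it. Finish holding the scanner still there in the gripper; neither it nor the gripper may touch the cheeses, and everything else on the counter stays where it is.

Things in the scene. Friction and masses are not known exactly. Their poses are not given: they have to be found in the camera images.
- lid (a joint): Angle of the case's clear lid: 0 shut, 1.75 (about 100 degrees) wide open on its stop, leaning slightly back past upright. It may start up to 0.15 ajar. Stiff torque hinges hold it at any angle; at the knob it takes about 2 to 6 N to move. Eased against the stop means slower than about 1 rad/s over the last stretch.
- lid_knob (a point): Centre of the steel T-shaped knob on the lid's top: a round bar 34 mm long and 18 mm thick, lying parallel to the hinge, its centre 30 mm above the lid's top face on a 10 mm stem, 28 mm back from the lid's free front edge and midway along it. The axes are the lid's: y along the bar and the hinge, z out of the lid's top face (up when shut). It swings with the lid.
- lid_hinge (a point): Point on the lid's hinge axis, midway along the case's far top edge, 115 mm above the counter. Same axes as the lid; y is the hinge axis. Opening turns the lid about +y: the knob, 142 mm on the robot's side of the axis and 36 mm above it when shut, goes up and over away from the robot and ends 61 mm beyond and 133 mm above the axis.
- case: Tasting case standing on the counter, fixed: dark wooden base 186 x 286 x 18 mm, clear walls 5 mm thick, outside 170 mm (its x, away from the robot) x 270 mm (its y), rim 115 mm above the counter. Clear lid 6 mm thick on top, hinged on the +x (far) edge. Origin: centre of the underside. Two cheeses stand side by side along its y on the inner floor, 18 mm up, in either order.
- wheel: Round yellow waxed cheese wheel in the case, 110 mm across, 60 mm tall, loose, 0.55 kg, flat on top. Origin: centre of its underside.
- wheel_label (a point): Centre of the white bar-code label flat on the wheel's top face, 58 x 34 mm, 78 mm above the counter. y runs along its long side (across the bars), x along its short side (along the bars), z up.
- loaf: Brick-shaped yellow cheese loaf in the case, 120 (x) x 84 (y) x 60 mm, with a label of the same kind: not the one to scan. Origin: centre of its underside.
- scanner: Cordless stick-shaped bar-code scanner, grey with black nose, 26 mm thick (x) x 46 mm wide (y) x 150 mm tall (z), about 0.16 kg, standing upright nose down in its cradle. Origin: centre of its lower end face, where the scan window is; z runs up to the top end, 160 mm above the counter at the start. The wide faces look along x, -x having the round scan key. The scan line lies along y.
- scanner_window (a point): Centre of the scan window, in the lower end face of the scanner (at the scanner's origin, same axes).
- cradle: Black charging cradle, fixed: foot 110 x 84 x 10 mm, sleeve 40 (x) x 60 (y) mm outside and 52 mm tall around the scanner, open at the top, 30 x 50 mm inside, floor 10 mm above the counter; a block 42 mm long behind the sleeve (+x) 46 mm tall. Origin: centre of the sleeve's underside. The scanner lifts straight up out of it (its lower end must rise above 52 mm).
- mustard: Glass jar with steel cap, 62 mm across, 105 mm tall, loose, between cradle and case. Origin: centre of the underside. Must stay.
- chutney: Glass jar with brass cap, 62 mm across, 105 mm tall, loose, between cradle and case. Origin: centre of the underside. Must stay.
- syrup: Bottle 56 mm across, 150 mm tall, loose, beyond the jars. Origin: centre of the underside. Must stay.
- sticks: White ceramic cup of wooden tasting picks, 72 mm across, cup 85 mm and picks 120 mm tall, loose. Origin: centre of the underside. Must stay.
- small_gouda: Another yellow wheel, 110 mm across, 60 mm tall, without a label, loose on the counter to the robot's left of the case. Origin: centre of the underside. Must stay.
- piece: Cut piece of cheese 91 x 60 x 55 mm, loose on a wooden board left of the case. Origin: centre of the underside. Must stay.
- slicer: Flat spatula-like cheese slicer lying on the counter in front and to the left. Must stay.
Not all that is in view belongs to the job. Of the things shaped like the scanner, the grey one is meant.

How it is judged:
By the outcome, as a careful person would: the job done as asked, in the order asked, and still so for the second after the job is handed in, while the arm keeps its last pose, push and grip.
It also fails if it takes over 67 s, if anything falls off the work surface, if the arm or the gripper's body presses on something with over 40 N, if the wrist force passes 120 N, or if a joint passes its speed limit or range.

## Working session

There is one attempt and no reset: what is moved stays moved. The work goes in short steps, Python scripts to look and compute and a shell command to move; the robot and the scene stay as the last step left them, time stands still between calls to the robot, and variables do not carry over. Pictures are saved under pics/ and viewed, at most 10 in all, crops included, and the job is handed in when it is done.

```bash
mkdir -p pics
python3 - <<'E'
from rig import robot
import cv2,numpy as np
o=robot.get_obs();print(o)
print(robot.tcp_to_tips)
for c in["scene","top","wrist"]:
    m=robot.camera_model(c);print(c,m)
ims=[robot.camera(c) for c in["scene","top"]]
for c,i in zip(["scene","top"],ims): cv2.imwrite(f"pics/{c}0.png",cv2.resize(i,(800,600),interpolation=cv2.INTER_CUBIC))
for c in["scene","top"]:
    for l in["scanner","lid_knob","wheel_label","wheel","loaf","cradle","case","lid","mustard","chutney","syrup","sticks"]:
        print(c,l,[(np.round(d["extent"],1).tolist(),round(d["conf"],2)) for d in robot.look_for(c,l)])
E
```

```text
{'time': 0.0, 'q': array([ 9.34538136e-01,  5.28451587e-01,  1.43391594e+00,  7.10104607e-06,
        1.18142797e+00, -1.78491645e-01]), 'joint_velocities': array([-1.66840472e-05, -1.03001266e-03, -3.69367625e-05, -1.28161418e-03,
       -1.14956578e-03,  1.66611000e-03]), 'joint_torque': array([ 1.13240232e-03, -4.40042388e+01, -1.76593745e+01,  6.33267383e-02,
        5.83575584e-02, -1.74207762e-04]), 'position': array([0.27575934, 0.56009346, 0.24357623]), 'tool_rot': array([ 2.26891240e-01,  9.73919479e-01, -1.00998481e-03, -4.39398281e-04]), 'ft_force': array([-0.64540777, -0.36804796,  0.14636436]), 'moment': array([-0.04809288, -0.02434869,  0.02453427]), 'grip_force': 0.0, 'grip_width': 0.08685212150393709}
0.022
scene {'fx': 348.95015675898986, 'fy': 348.95015675898986, 'cx': 254.67100839189158, 'cy': 197.5068305915899, 'distortion': array([-0.07236274,  0.        ,  0.        ,  0.        ,  0.        ]), 'R': array([[-0.88294532,  0.46924033,  0.01486861],
       [ 0.31546574,  0.61645531, -0.72143206],
       [-0.34769086, -0.63229453, -0.69232557]]), 't': array([ 0.426
[... 1462 characters left out ...]
, 16.5, 33.4], 0.57)]
scene mustard [([237.8, 168.4, 16.5, 24.5], 0.78)]
scene chutney [([205.2, 185.2, 15.0, 28.3], 0.97)]
scene syrup [([176.9, 171.6, 11.8, 34.4], 0.76)]
scene sticks [([180.7, 155.8, 18.0, 28.7], 0.56)]
top scanner [([367.4, 189.8, 28.8, 13.3], 0.87), ([407.7, 212.2, 23.6, 19.8], 0.77)]
top lid_knob [([245.2, 173.2, 96.9, 65.0], 0.85)]
top wheel_label [([361.1, 193.8, 27.5, 38.3], 0.43)]
top wheel []
top loaf []
top cradle [([362.2, 194.9, 29.6, 36.7], 0.96)]
top case [([243.6, 171.8, 97.4, 82.3], 0.56)]
top lid [([243.9, 174.6, 101.5, 63.6], 0.66)]
top mustard [([321.5, 200.6, 24.6, 21.3], 0.77)]
top chutney []
top syrup [([348.0, 125.6, 26.7, 25.6], 0.96)]
top sticks []
```

View pics/top0.png

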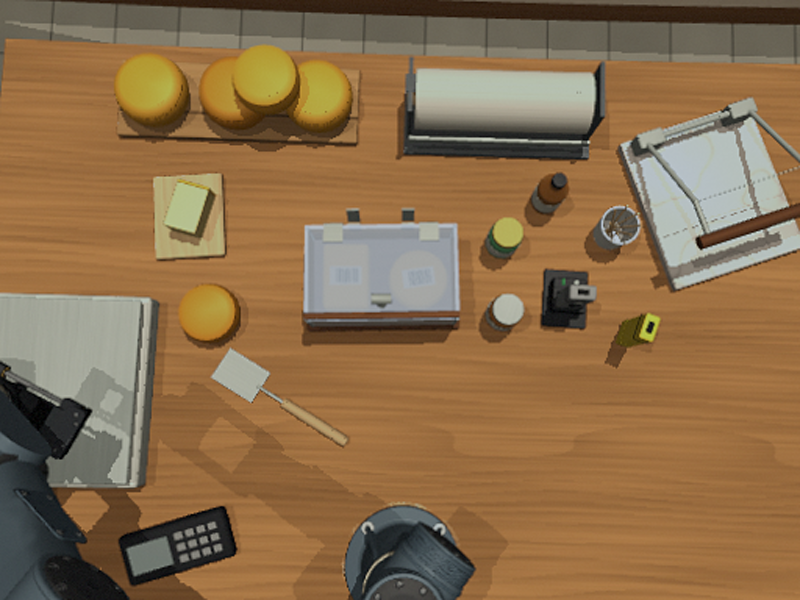

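View pics/scene0.png

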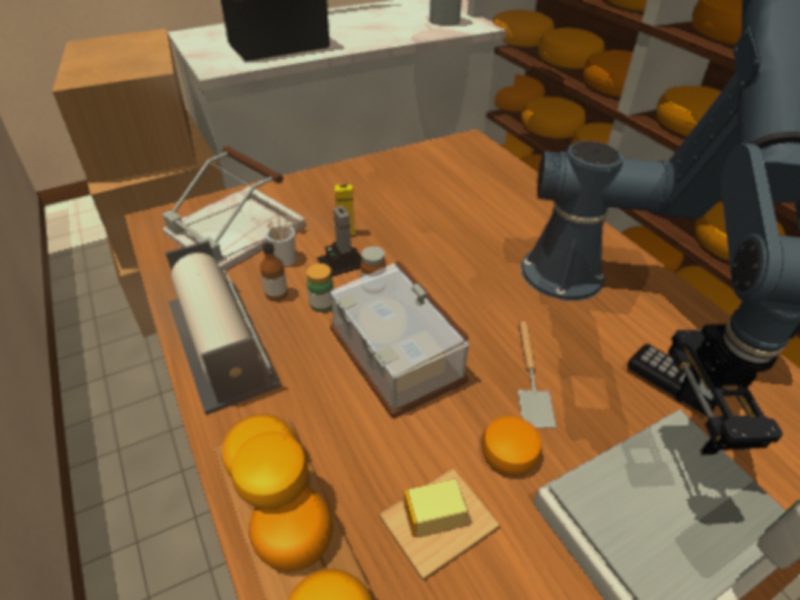

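The top view shows the case at (381,275) in the 800 px picture, with the knob at (381,298). Through the lid, the round wheel is on the right, with its label at (418,275), and the brick loaf is on the left, with its label at (346,275).

There are two scanner-shaped things: a grey one standing in the black cradle at (580,293), and a yellow one at (640,330). The grey one in the cradle fits the description. I'll confirm that in a crop before I reach for it.

```bash
cat > h.py <<'E'
from rig import robot
import cv2,numpy as np
from scipy.spatial.transform import Rotation as Ro
def cam(name):
    m=robot.camera_model(name)
    K=np.array([[m['fx'],0,m['cx']],[0,m['fy'],m['cy']],[0,0,1]])
    if name=='wrist':
        o=robot.get_obs();Rt=Ro.from_quat(o['tool_rot']).as_matrix();T=m['tool_from_camera']
        Rw=Rt@T[:3,:3];c=Rt@T[:3,3]+o['position']
    else: Rw=m['R'].T;c=-Rw@m['t']
    return K,np.array(m['distortion']),Rw,c
def at(name,uv,z,C=None):
    K,D,Rw,c=C or cam(name)
    n=cv2.undistortPoints(np.array(uv,float).reshape(-1,1,2),K,D)[:,0]
    d=np.c_[n,np.ones(len(n))]@Rw.T
    return c+d*((z-c[2])/d[:,2])[:,None]
def pix(name,X,C=None):
    K,D,Rw,c=C or cam(name)
    return cv2.projectPoints((np.array(X,float).reshape(-1,3)-c)@Rw,np.zeros(3),np.zeros(3),K,D)[0][:,0]
E
python3 - <<'E'
from h import *
s=.64
def p(l,uv,z): print(l,np.round(at('top',np.array(uv)*s,z),4).tolist())
p('knob',[[372,298],[391,299]],.151)
p('lid front/hinge corners',[[305,226],[459,223]],.118)
p('lid front corners',[[305,318],[459,317]],.118)
p('labels',[[418,275],[346,275]],.078)
p('scanner top',[[583,293]],.16)
p('cradle foot',[[544,270],[586,270],[586,327],[544,327]],.01)
p('caps mustard/chutney',[[508,308],[508,231]],.105)
i=robot.camera('top')
cv2.imwrite('pics/crop1.png',cv2.resize(i[130:240,185:435],(800,352),interpolation=cv2.INTER_CUBIC))
E
```

```text
knob [[0.4664, 0.0645, 0.151], [0.4656, 0.0319, 0.151]]
lid front/hinge corners [[0.596, 0.1888, 0.118], [0.6095, -0.0847, 0.118]]
lid front corners [[0.432, 0.1816, 0.118], [0.4412, -0.0878, 0.118]]
labels [[0.5199, -0.0147, 0.078], [0.5162, 0.116, 0.078]]
scanner top [[0.484, -0.2955, 0.16]]
cradle foot [[0.547, -0.2562, 0.01], [0.5492, -0.3362, 0.01], [0.4401, -0.3358, 0.01], [0.4378, -0.2566, 0.01]]
caps mustard/chutney [[0.461, -0.1754, 0.105], [0.6003, -0.174, 0.105]]
```

View pics/crop1.png

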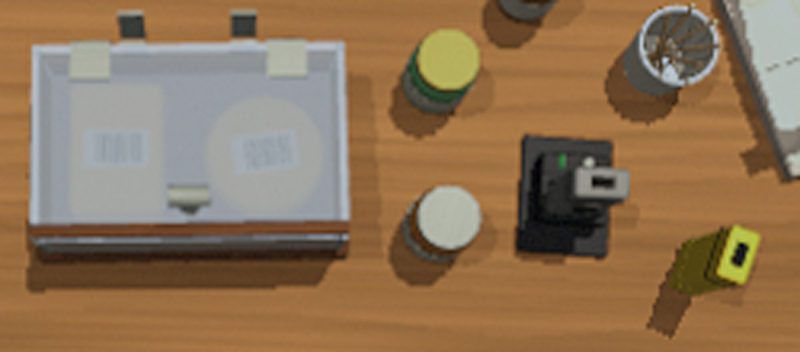

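```bash
python3 -m jog '[0.087,0,0,-0.015,-0.9, 0.087,0,0,-0.015,-0.9, 0.087,0,0,-0.01,-0.82, 0.087,-0.019,-0.051,0,0, 0.087,-0.019,-0.051,0,0, 0.087,-0.019,-0.051,0,0, 0.087,-0.019,-0.051,0,0, 0.087,-0.019,-0.051,0,0, 0.087,-0.019,-0.051,0,0, 0.087,-0.019,-0.051,0,0, 0.087,-0.019,-0.051,0,0, 0.087,-0.019,-0.051,0,0, 0.087,-0.019,-0.051,0,0, 0.087,0,0,0,0,0.087,0,0,0,0]' 20
python3 - <<'E'
from h import *
C=cam('wrist');i=robot.camera('wrist')
o=robot.get_obs();print(o['position'],Ro.from_quat(o['tool_rot']).as_matrix()[:,:2].round(4).tolist())
for l in['lid_knob','lid_hinge','case','wheel_label','wheel','loaf']:
    print(l,[(np.round(d["extent"],1).tolist(),round(d["conf"],2)) for d in robot.look_for('wrist',l)])
np.savez('w1.npz',K=C[0],D=C[1],R=C[2],c=C[3])
cv2.imwrite('pics/w1.png',cv2.resize(i,(800,600),interpolation=cv2.INTER_CUBIC))
E
```

```text
time: 3.22
position: [0.4655, 0.0507, 0.2845]
tool_rot: [0.001, 1.0, 0.0, -0.0]
ft_force: [0.3, 0.7, -0.3]
grip_width: 0.087
grip_force: 0.0
[0.46524485 0.05127602 0.28442947] [[-1.0, 0.0001], [0.0001, 1.0], [0.0009, 0.0006]]
lid_knob [([248.9, 222.2, 275.0, 151.6], 0.6)]
lid_hinge [([251.3, 222.0, 270.7, 150.0], 0.69), ([113.4, 244.6, 28.6, 29.5], 0.44)]
case [([250.3, 227.9, 276.0, 193.7], 0.65)]
wheel_label []
wheel [([251.1, 222.6, 275.5, 151.8], 0.67)]
loaf []
```

View pics/w1.png

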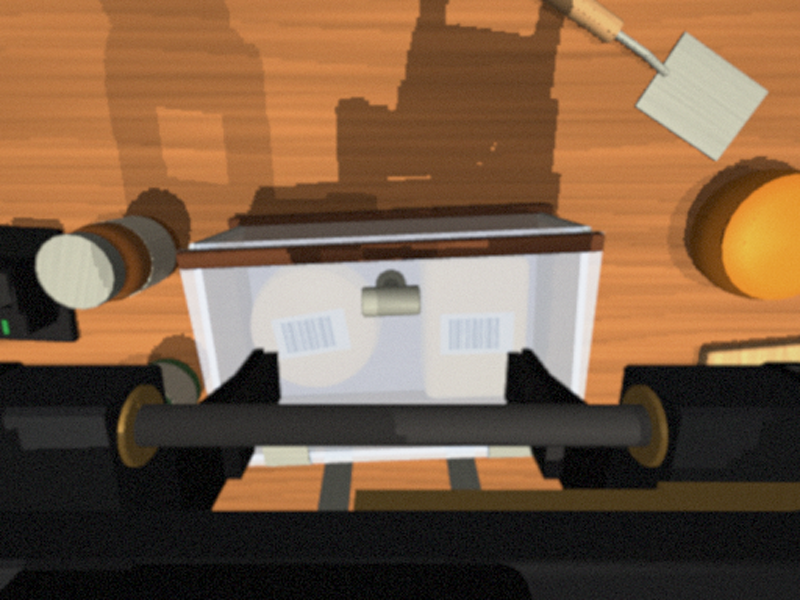

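Run:
```python
from h import *
w=np.load('w1.npz');W=(w['K'],w['D'],w['R'],w['c']);T=cam('top');s=.64
a=np.array([[362,302],[419,299]])*s          # bar ends, wrist (axis)
# triangulate bar centre
from scipy.optimize import least_squares
kt=np.array([381.5,297.5])*s; kw=np.array([390.7,300.3])*s
f=lambda X:np.r_[pix('',X,T)[0]-kt,pix('',X,W)[0]-kw]
r=least_squares(f,[.466,.05,.151]);print('knob tri',r.x,r.fun)
for z in(.151,.16,.17):print(z,at('',a,z,W).round(4).tolist(),at('',[kt],z,T).round(4).tolist())
# lid front/near corners (brown strip outer corners) and far corners
print(at('',np.array([[179,259],[602,233],[590,449],[245,468]])*s,.118,W).round(4).tolist())
```

```text
knob tri [0.46866608 0.0507677  0.14781245] [-0.89869811 -0.22249149 -0.32969537 -0.07212095]
0.151 [[0.4689, 0.0333, 0.151], [0.467, 0.0686, 0.151]] [[0.4677, 0.0482, 0.151]]
0.16 [[0.4663, 0.0339, 0.16], [0.4645, 0.0681, 0.16]] [[0.4666, 0.048, 0.16]]
0.17 [[0.4634, 0.0346, 0.17], [0.4616, 0.0675, 0.17]] [[0.4654, 0.0477, 0.17]]
[[0.4481, -0.092, 0.118], [0.4308, 0.1916, 0.118], [0.5956, 0.2031, 0.118], [0.6122, -0.062, 0.118]]
```

```bash
python3 -m jog '[0.087,-0.001,0,0.04,-0.32, 0.087,-0.002,-0.001,0.05,0, 0.087,0,0,0.025,0, 0.06,0,0,0.009,0, 0.045,0,0,0,0, 0.03,0,0,0,0,0.02,0,0,0,0,0.02,0,0,0,0,0.02,0,0,0,0,0.02,0,0,0,0]' 25
python3 - <<'E'
from h import *
i=robot.camera('wrist')
cv2.imwrite('pics/w2.png',cv2.resize(i[120:330,100:400],(800,560)))
E
```

```text
time: 4.82
position: [0.469, 0.05, 0.1608]
tool_rot: [-0.027, 1.0, 0.0, 0.0]
ft_force: [-0.3, 2.5, 1.0]
grip_width: 0.0331
grip_force: 25.0
```

View pics/w2.png

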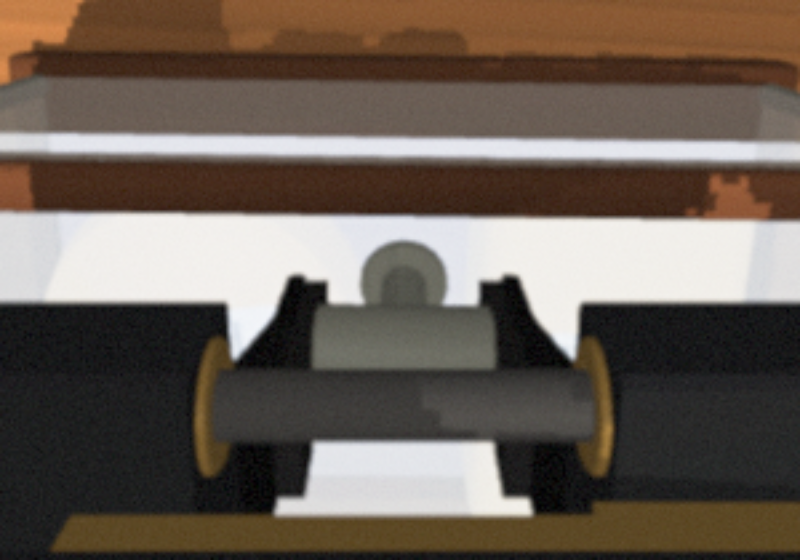

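The picture shows the jaws gripping the bar by its two ends, around crop (400,335). The lid stands slightly ajar, with its front edge at crop row 215 and the case rim at row 145. Next I'll work out the hinge position and the angle.

Run:
```python
from h import *
W=cam('wrist');o=robot.get_obs();p=o['position'];print(p)
f=lambda u,v:[100+u*.375,120+v*.375]
rim=at('',[f(400,134),f(400,157)],.115,W);print(rim.round(4))
R=Ro.from_quat(o['tool_rot']).as_matrix();ex=-R[:,0];print('yaw',np.degrees(np.arctan2(ex[1],ex[0])))
rr=np.hypot(.142,.036);a0=np.arctan2(.036,-.142)
for t in(0,.05,.1,.15):
    e=at('',[f(400,213)],.115+.170*np.sin(t),W)[0]
    k=p+np.array([0,0,-.008]); kz=.115+rr*np.sin(a0-t)  # knob z
    hx=k[0]-rr*np.cos(a0-t)
    print(t,'edge->hinge x',e[0]+.17*np.cos(t),'knob->hinge x',hx,'knob z',kz, 'rim->hinge',rim[0,0]+.17)
```

```text
[0.46905255 0.05003348 0.16074782]
[[0.4317 0.0486 0.115 ]
 [0.4374 0.0489 0.115 ]]
yaw 3.1362259045698466
0 edge->hinge x 0.6217021351645501 knob->hinge x 0.6110525536528275 knob z 0.15100000000000002 rim->hinge 0.6017467355677513
0.05 edge->hinge x 0.618810808933632 knob->hinge x 0.6090758405351684 knob z 0.15805205141065512 rim->hinge 0.6017467355677513
0.1 edge->hinge x 0.6155017980468064 knob->hinge x 0.6067491421230214 knob z 0.16499649511385855 rim->hinge 0.6017467355677513
0.15 edge->hinge x 0.6117833733079904 knob->hinge x 0.604078273950696 knob z 0.17181597361694861 rim->hinge 0.6017467355677513
```

Run:
```python
import numpy as np
r=np.hypot(.142,.036);a0=np.arctan2(.036,-.142)
k=lambda t:r*np.array([np.cos(a0-t),np.sin(a0-t)])
ts=np.r_[np.arange(.09,1.5,.1),1.55,1.6,1.65,1.7,1.75,1.78]
for a,b in zip(ts,ts[1:]): print(round(b,2),(-(k(b)-k(a))).round(4).tolist(), (k(b)-k(.09)).round(3))
```

```text
0.19 [-0.0055, -0.0136] [0.006 0.014]
0.29 [-0.0069, -0.0129] [0.012 0.026]
0.39 [-0.0081, -0.0122] [0.021 0.039]
0.49 [-0.0093, -0.0113] [0.03 0.05]
0.59 [-0.0104, -0.0103] [0.04 0.06]
0.69 [-0.0114, -0.0092] [0.052 0.07 ]
0.79 [-0.0122, -0.0081] [0.064 0.078]
0.89 [-0.013, -0.0068] [0.077 0.084]
0.99 [-0.0136, -0.0055] [0.09 0.09]
1.09 [-0.0141, -0.0041] [0.104 0.094]
1.19 [-0.0144, -0.0027] [0.119 0.097]
1.29 [-0.0146, -0.0012] [0.133 0.098]
1.39 [-0.0146, 0.0003] [0.148 0.098]
1.49 [-0.0145, 0.0017] [0.163 0.096]
1.55 [-0.0086, 0.0017] [0.171 0.094]
1.6 [-0.0071, 0.0018] [0.178 0.092]
1.65 [-0.007, 0.0022] [0.185 0.09 ]
1.7 [-0.0069, 0.0025] [0.192 0.088]
1.75 [-0.0067, 0.0029] [0.199 0.085]
1.78 [-0.004, 0.0019] [0.203 0.083]
```

```bash
python3 -m jog '[0.02,-0.0055,0,-0.0136,0, 0.02,-0.0069,0,-0.0129,0, 0.02,-0.0081,0,-0.0122,0, 0.02,-0.0093,0,-0.0113,0, 0.02,-0.0104,0,-0.0103,0, 0.02,0,0,0,0]'
python3 - <<'E'
from h import *
W=cam('wrist');i=robot.camera('wrist')
print(robot.get_obs()['position'],robot.get_obs()['ft_force'])
cv2.imwrite('pics/w3.png',cv2.resize(i,(800,600)))
E
```

```text
time: 5.62
position: [0.5069, 0.0517, 0.2206]
tool_rot: [-0.028, 1.0, -0.0, -0.003]
ft_force: [-3.9, 0.3, 4.3]
grip_width: 0.0335
grip_force: 25.0
[0.50697068 0.05166688 0.22060862] [-5.34370123 -1.08008288  4.97470453]
```

View pics/w3.png

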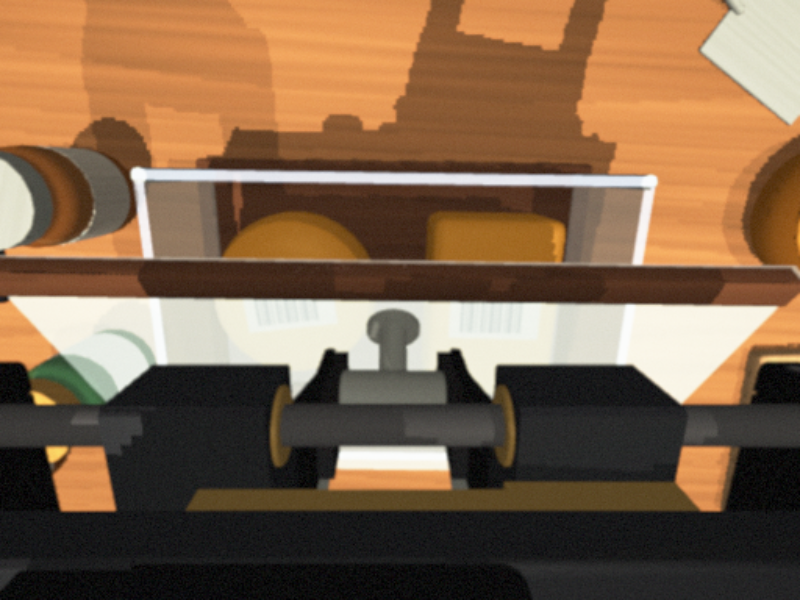

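The lid follows the knob. The rim's front corners now show at (138,174) and (652,181), the wheel is on the left and the loaf on the right.

```bash
python3 - <<'E'
from h import *
W=cam('wrist')
c=at('',np.array([[135,172],[655,178]])*.64,.115,W);print(c.round(4))
d=c[1]-c[0];y=np.arctan2(-d[0],d[1]);print('yaw',np.degrees(y),np.linalg.norm(d))
m=c.mean(0)+.17*np.array([np.cos(y),np.sin(y),0]);print('hinge mid',m)
E
python3 -m jog '[0.02,-0.0114,0,-0.0092,0, 0.02,-0.0122,0,-0.0081,0, 0.02,-0.013,0,-0.0068,0, 0.02,-0.0136,0,-0.0055,0, 0.02,-0.0141,0,-0.0041,0, 0.02,-0.0144,0,-0.0027,0, 0.02,-0.0146,0,-0.0012,0, 0.02,0,0,0,0]'
```

```text
[[ 0.4399 -0.0835  0.115 ]
 [ 0.4277  0.1843  0.115 ]]
yaw 2.594178878167945 0.2680090912770617
hinge mid [0.60363359 0.05808647 0.115     ]
time: 6.68
position: [0.6029, 0.0558, 0.258]
tool_rot: [-0.028, 1.0, -0.001, 0.0]
ft_force: [-0.3, -3.2, -0.7]
grip_width: 0.0331
grip_force: 25.0
```

```bash
python3 -m jog '[0.02,-0.012,0,0,0, 0.02,-0.01,0,0.001,0, 0.02,-0.007,0,0.001,0, 0.02,-0.007,0,0.0015,0, 0.02,-0.007,0,0.0018,0, 0.02,-0.007,0,0.002,0, 0.02,-0.006,0,0.0025,0, 0.02,-0.005,0,0.002,0, 0.02,0,0,0,0]'
```

```text
time: 7.8
position: [0.6624, 0.0583, 0.2457]
tool_rot: [-0.028, 1.0, -0.002, -0.001]
ft_force: [-2.2, -6.3, -0.4]
grip_width: 0.0333
grip_force: 25.0
```

```bash
python3 -m jog '[0.02,-0.004,0,0.002,0, 0.02,-0.003,0,0.0015,0, 0.02,0,0,0,0]';python3 -m jog '[0.02,-0.003,0,0.0015,0, 0.02,-0.003,0,0.0015,0,0.02,0,0,0,0]'
```

```text
time: 8.18
position: [0.6652, 0.0584, 0.2444]
tool_rot: [-0.028, 1.0, -0.002, -0.006]
ft_force: [-13.9, -6.9, 11.5]
grip_width: 0.0333
grip_force: 25.0
time: 8.55
position: [0.6666, 0.0585, 0.2436]
tool_rot: [-0.028, 1.0, -0.003, -0.011]
ft_force: [-26.1, -8.2, 26.6]
grip_width: 0.0334
grip_force: 25.1
```

```bash
python3 -m jog '[0.02,0.004,0,-0.0025,0, 0.02,0.004,0,-0.0025,0, 0.02,0,0,0,0, 0.087,0,0,0,0, 0.087,0,0,0,0, 0.087,0,0,0,0,0.087,0,0,0,0,0.087,0,0,0,0]'
python3 - <<'E'
from h import *
i=robot.camera('scene');cv2.imwrite('pics/s2.png',cv2.resize(i[100:340,100:420],(800,600),interpolation=cv2.INTER_CUBIC))
E
```

```text
time: 9.55
position: [0.6683, 0.0609, 0.2452]
tool_rot: [-0.028, 1.0, 0.0, 0.0]
ft_force: [-0.2, 0.1, -0.7]
grip_width: 0.0754
grip_force: 0.0
```

View pics/s2.png

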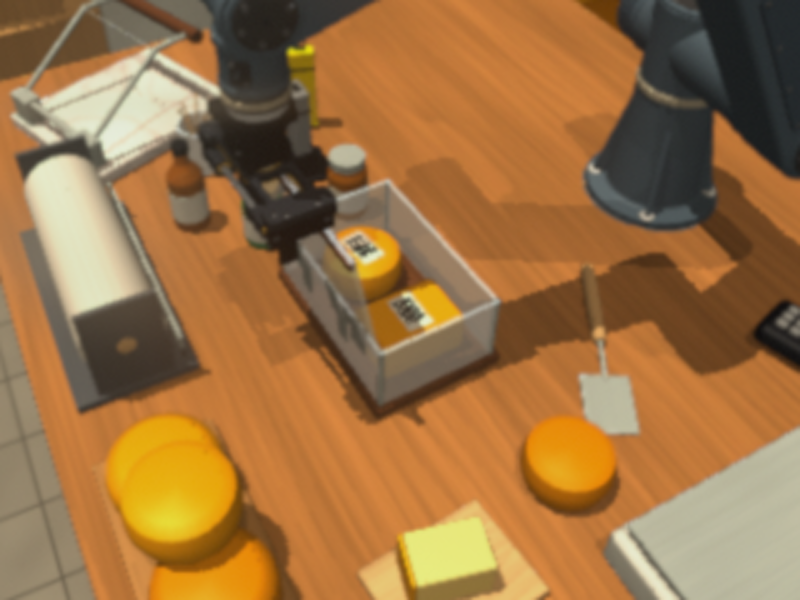

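The lid is fully open and leaning back. I'll rise clear of it and look down at the wheel's label.

```bash
python3 -m jog '[0.087,0,0,-0.01,0, 0.087,0,0,-0.03,0, 0.087,0,0,-0.04,0, 0.087,0,0,-0.035,0, 0.087,0.054,-0.024,0,0, 0.087,0.054,-0.024,0,0, 0.087,0.054,-0.024,0,0, 0.087,0,0,0,0,0.087,0,0,0,0]'
python3 - <<'E'
from h import *
W=cam('wrist');i=robot.camera('wrist')
np.savez('w4.npz',K=W[0],D=W[1],R=W[2],c=W[3]); np.save('w4i.npy',i)
for l in['wheel_label','wheel']:
  for d in robot.outline_of('wrist',l):
    r=d['region'].astype(np.uint8);c=max(cv2.findContours(r,0,2)[0],key=cv2.contourArea)
    b=cv2.boxPoints(cv2.minAreaRect(c));P=at('',b,.078,W)
    print(l,round(d['conf'],2),b.round(1).tolist(),P.mean(0).round(4),(P[1]-P[0])[:2].round(4),(P[2]-P[1])[:2].round(4))
cv2.imwrite('pics/w4.png',cv2.resize(i,(800,600)))
E
```

```text
time: 10.72
position: [0.5115, -0.0204, 0.3614]
tool_rot: [-0.027, 1.0, -0.0, 0.002]
ft_force: [0.3, -0.1, -0.4]
grip_width: 0.0868
grip_force: 0.0
wheel_label 0.92 [[205.8000030517578, 170.1999969482422], [244.60000610351562, 112.0999984741211], [302.79998779296875, 150.8000030517578], [264.0, 209.0]] [ 0.5115 -0.0145  0.078 ] [-0.0853  0.0527] [0.0491 0.0862]
wheel_label 0.24 [[46.29999923706055, 165.89999389648438], [50.20000076293945, 95.9000015258789], [116.69999694824219, 99.5999984741211], [112.9000015258789, 169.60000610351562]] [ 0.4854 -0.2607  0.078 ] [-0.0981  0.0189] [-0.0004  0.0901]
wheel 0.89 [[204.8000030517578, 167.3000030517578], [247.0, 111.0], [303.5, 153.39999389648438], [261.20001220703125, 209.6999969482422]] [ 0.5112 -0.0147  0.078 ] [-0.0826  0.0576] [0.0543 0.0844]
wheel 0.27 [[181.89999389648438, 284.70001220703125], [358.20001220703125, 280.0], [359.29998779296875, 321.3999938964844], [183.0, 326.1000061035156]] [0.7507 0.0266 0.078 ] [-0.025   0.2886] [0.0802 0.0145]
```

View pics/w4.png

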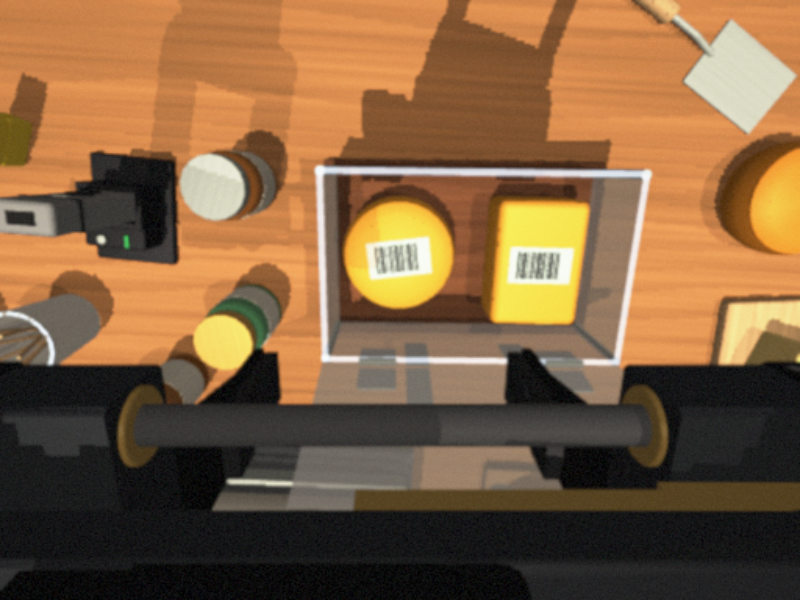

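The wrist view shows the labelled wheel at (399,252) with its label at (399,258), the loaf at (538,262), and the grey scanner with its top at (30,216).

Run:
```python
from h import *
w=np.load('w4.npz');W=(w['K'],w['D'],w['R'],w['c']);i=np.load('w4i.npy')
roi=i[140:190,225:285];m=(roi[:,:,0]>90).astype(np.uint8)  # blue channel: white label vs yellow wax
m=cv2.morphologyEx(m,cv2.MORPH_CLOSE,np.ones((7,7)))
c=max(cv2.findContours(m,0,2)[0],key=cv2.contourArea)+np.array([225,140])
q=at('',c.astype(float).reshape(-1,2),.078,W)[:,:2]
(r,s,a)=cv2.minAreaRect((q*1000).astype(np.float32));b=cv2.boxPoints((r,s,a));print(r,s,a)
e=max([b[1]-b[0],b[2]-b[1]],key=np.linalg.norm);e*=np.sign(e[1]);print('label y axis yaw deg',np.degrees(np.arctan2(-e[0],e[1])))
print('scanner top',at('',[[30*.64,216*.64]],.16,W), 'cradle foot corners',at('',np.array([[94,152],[178,162],[177,264],[91,253]])*.64,.01,W).round(4).tolist())
```

```text
(516.2208862304688, -13.085620880126953) (38.71938705444336, 62.081722259521484) 9.045668601989746
label y axis yaw deg 9.045693
scanner top [[ 0.4846032  -0.28616274  0.16      ]] cradle foot corners [[0.4378, -0.3265, 0.01], [0.4427, -0.2423, 0.01], [0.5495, -0.2515, 0.01], [0.5425, -0.343, 0.01]]
```

```bash
python3 -m jog '[0.087,0.007,-0.054,0.01,0, 0.087,0.007,-0.054,0.01,0, 0.087,0.007,-0.054,0.01,0, 0.087,0.007,-0.054,0.01,0, 0.087,0.007,-0.054,0.01,0, 0.087,0,0,0,0.3, 0.087,0,0,0,0]'
python3 - <<'E'
from h import *
W=cam('wrist');i=robot.camera('wrist')
np.savez('w5.npz',K=W[0],D=W[1],R=W[2],c=W[3]); np.save('w5i.npy',i)
print(robot.get_obs()['position'])
for l in['scanner','cradle']:
  for d in robot.outline_of('wrist',l): print(l,round(d['conf'],2),d['extent'])
cv2.imwrite('pics/w5.png',cv2.resize(i,(800,600)))
E
```

```text
time: 11.75
position: [0.4912, -0.2924, 0.3093]
tool_rot: [-0.002, 1.0, 0.0, -0.0]
ft_force: [-0.0, 0.6, 0.0]
grip_width: 0.0868
grip_force: 0.0
[ 0.49114375 -0.29170788  0.30966245]
scanner 0.84 [247.6, 172.8, 52.5, 42.0]
scanner 0.76 [151.9, 121.9, 68.1, 53.8]
cradle 0.73 [250.1, 161.7, 58.9, 69.3]
cradle 0.5 [444.2, 177.1, 135.5, 127.9]
```

View pics/w5.png

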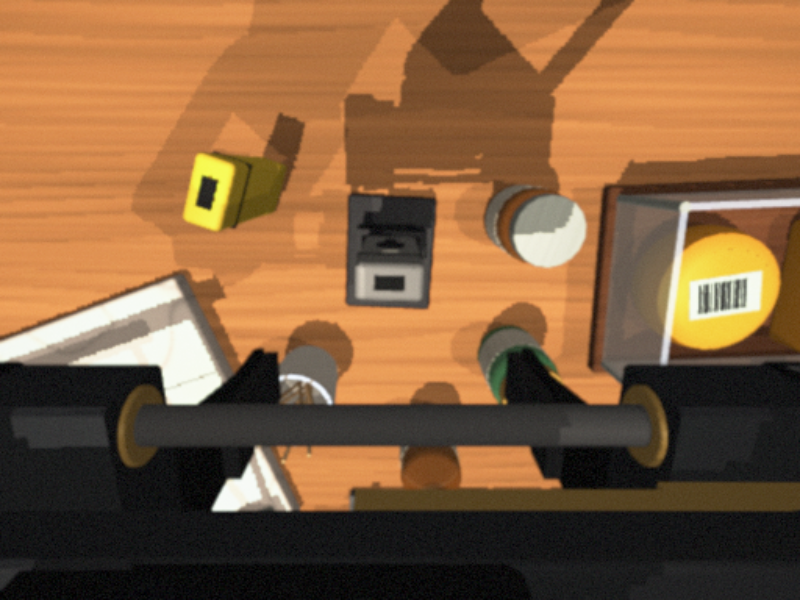

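Run:
```python
from h import *
w=np.load('w5.npz');W=(w['K'],w['D'],w['R'],w['c']);i=np.load('w5i.npy')
roi=i[160:200,220:280];print((roi.mean(2)[::2,::3]).astype(int))
print('top c',at('',[[389*.64,283*.64]],.16,W)); 
P=at('',np.array([[348,193],[436,198],[429,308],[346,303]])*.64,.01,W);print(P.round(4).tolist())
print('cup rim, syrup top, mustard',at('',[[306*.64,385*.64]],.085,W),at('',[[430*.64,465*.64]],.15,W),at('',[[549*.64,230*.64]],.105,W))
```

```text
[[134  66  68  65  57  54  52  53  71  97 100  99  61  55  58  57  45  47
   74 133]
 [129  65  71  43  42  45  46  39  48  54  50  53  44  44  43  47  36  55
   74 128]
 [131  68  74  50  57  50  53  57  58  57  60  59  53  56  50  53  45  52
   76 124]
 [125  63  75  54  54  60  55  58  56  57  55  56  59  56  57  61  58  68
   76 129]
 [130  65  74  76  99  94  92  95  87  87  88  81  80  75  72  66  66  71
   71 136]
 [126  61  75 148 150 144 139 139 139 136 133 131 131 127 122 119 113  81
   71 149]
 [145  67  81 180 199 175 171 171 168 169 168 166 165 162 165 152 149  91
   70 153]
 [155  67  82 181 202 174 174 171 174 175 174 174 170 171 168 170 161  96
   65 155]
 [150  61  84 181 201 175 172 100 115 114 112 112 116 148 170 171 161  90
   63 149]
 [155  67  83 179 198 175 166  32  36  37  34  29  35 137 169 165 157  89
   64 151]
 [150  67  83 180 200 175 165  38  39  38  33  38  35 138 167 170 157  89
   68 154]
 [137  73  89 182 196 173 157  29  40  35  36  32  38 137 172 166 156  88
   69 160]
 [135  75  89 176 195 176 150  37  39  33  40  39  36 141 172 170 150  83
   75 
[... 194 characters left out ...]
67 148 155 153 160 157 160 162 157 159 161 161 145  77
   77 159]
 [131  81  82  82  94  91  98 108 109 109 108 103 104 109 112 115 101  76
   81 152]
 [147  79  78  79  81  79  80  74  73  81  79  81  76  74  75  78  78  77
   92 163]
 [154 135 131 128 127 129 107 111 102  90  96  88  89  79  81  75  73  73
  129 164]
 [150 150 151 157 159 157 158 158 160 159 162 161 160 152 152 143 144 141
  156 163]]
top c [[ 0.48640708 -0.29304905  0.16      ]]
[[0.4371, -0.3322, 0.01], [0.4414, -0.2501, 0.01], [0.5489, -0.2538, 0.01], [0.544, -0.3367, 0.01]]
cup rim, syrup top, mustard [[ 0.59652264 -0.3655546   0.085     ]] [[ 0.63022596 -0.26185495  0.15      ]] [[ 0.45880433 -0.17400342  0.105     ]]
```

```bash
python3 -m jog '[0.087,0.005,-0.001,0.03,0.3, 0.087,0,0,0.05,0, 0.087,0,0,0.05,0, 0.087,0,0,0.03,0, 0.087,0,0,0.012,0, 0.07,0,0,0,0, 0.055,0,0,0,0, 0.04,0,0,0,0, 0.03,0,0,0,0,0.03,0,0,0,0,0.03,0,0,0,0]' 30
```

```text
time: 13.28
position: [0.4856, -0.293, 0.1386]
tool_rot: [0.025, 1.0, -0.0, 0.0]
ft_force: [0.6, -0.9, 3.3]
grip_width: 0.0457
grip_force: 29.8
```

```bash
python3 -m jog '[0.03,0,0,-0.01,0, 0.03,0,0,-0.02,0, 0.03,0,0,-0.035,0, 0.03,0,0,-0.045,0, 0.03,0,0,-0.045,0, 0.03,0,0,-0.045,0, 0.03,0,0,0,0,0.03,0,0,0,0]'
python3 - <<'E'
from h import *
i=robot.camera('wrist');t=robot.camera('top')
o=robot.get_obs();print(o['position'],o['grip_width'])
cv2.imwrite('pics/w6.png',np.hstack([cv2.resize(i[100:384,100:420],(400,355)),cv2.resize(t[100:260,270:450],(400,355))]))
E
```

```text
time: 14.28
position: [0.4846, -0.2919, 0.3372]
tool_rot: [0.025, 1.0, 0.001, -0.001]
ft_force: [-0.2, 1.3, -2.3]
grip_width: 0.0463
grip_force: 29.8
[ 0.48435404 -0.29177855  0.33607339] 0.04608826855560328
```

View pics/w6.png

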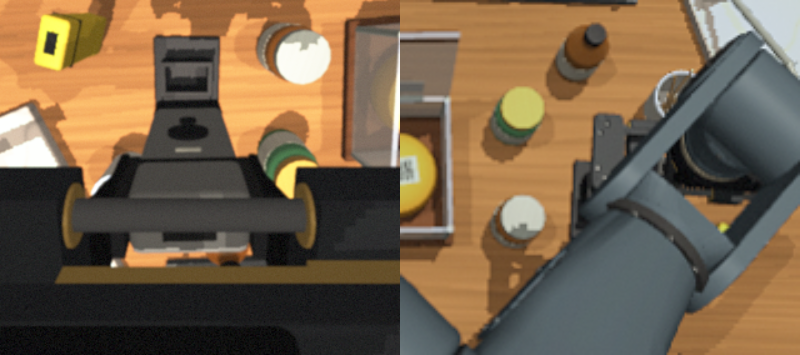

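Run:
```python
from h import *
W=cam('wrist');o=robot.get_obs();R=Ro.from_quat(o['tool_rot']).as_matrix()
f=lambda u,v:[100+u*.8,100+v*.8]
P=at('',[f(131,156),f(242,158),f(133,250),f(245,250)],o['position'][2]+.0214,W)
print(((P-o['position'])@R*1000).round(1).tolist())
# nose lower front edge (z window)
P=at('',[f(155,36),f(219,36)],o['position'][2]-.1286,W)
print(((P-o['position'])@R*1000).round(1).tolist())
# plan to label
t=np.array([.5162,-.0131]);y=np.radians(9.04)
print('dw',t-o['position'][:2],o['position'],np.degrees(np.arctan2(R[1,1],R[0,1]))-90)
```

```text
[[27.3, -18.8, -21.4], [26.5, 19.8, -21.2], [-10.5, -19.6, -21.5], [-10.6, 22.4, -21.4]]
[[58.0, -22.9, 128.7], [58.0, 22.9, 128.9]]
dw [0.03184596 0.27867855] [ 0.48435404 -0.29177855  0.33607339] -2.833046581158385
```

```bash
python3 -m jog '[0.03,0,0,0,-0.6, 0.03,0,0,0,-0.59, 0.03,-0.009,0.03,0,0, 0.03,-0.0125,0.045,0,0, 0.03,-0.0125,0.045,0,0, 0.03,-0.0125,0.045,0,0, 0.03,-0.0125,0.045,0,0, 0.03,-0.010,0.036,0,0, 0.03,-0.006,0.024,0,0, 0.03,0,0,0.02,0, 0.03,0,0,0.03,0, 0.03,0,0,0.02,0, 0.03,0,0,0,0,0.03,0,0,0,0]'
python3 - <<'E'
from h import *
from scipy.optimize import least_squares
o=robot.get_obs();R=Ro.from_quat(o['tool_rot']).as_matrix();p=o['position']
print(p,np.degrees(np.arctan2(R[1,1],R[0,1]))-90)
for c in('scene','wrist','top'):
    C=cam(c);i=robot.camera(c);np.save(f'f_{c}.npy',i)
    S=[[a*.013,b*.023,z] for z in(-.0214,.1286) for a in(-1,1) for b in(-1,1)]
    u=pix('',p+np.array(S)@R.T,C)
    print(c,'model bbox',u.min(0).round(1),u.max(0).round(1),'window',pix('',p+R@[0,0,.1286],C).round(1))
    for l in('scanner','wheel_label'):
      for d in robot.outline_of(c,l):
        e=np.array(d['extent']);print(' ',l,round(d['conf'],2),(e[:2]-e[2:]/2).round(1),(e[:2]+e[2:]/2).round(1))
E
```

```text
time: 16.12
position: [0.5171, -0.0144, 0.2681]
tool_rot: [-0.079, 0.997, 0.0, -0.0]
ft_force: [-0.3, -0.5, -1.1]
grip_width: 0.0461
grip_force: 29.8
[ 0.51706138 -0.01435733  0.26806615] 9.067197329536185
scene model bbox [235.9 141.9] [251.9 189.9] window [[244.1 184.5]]
  scanner 0.78 [235.6 148.1] [249.8 189.1]
  scanner 0.76 [215.5 125.5] [226.5 145.2]
  wheel_label 0.63 [236.4 190.8] [260.8 221.6]
wrist model bbox [197.4 176.7] [299.8 302.2] window [[249.9 190.1]]
  scanner 0.83 [203.2 181.5] [300.6 304.1]
  wheel_label 0.86 [209.4 124. ] [294.  198.4]
  wheel_label 0.73 [ 77.9 182.2] [152.9 235.4]
top model bbox [258.8 157.3] [279.4 179.4] window [[267.9 173.6]]
  scanner 0.79 [391.8 199. ] [419.8 220. ]
  wheel_label 0.49 [262.1 177.2] [283.9 186. ]
  wheel_label 0.35 [182.2 103.2] [296.6 213.4]
```

Run:
```python
import numpy as np
i=np.load('f_wrist.npy').mean(2)
print('rows 166-196 by cols 228..272'); 
for v in range(166,200,2): print(v,i[v,224:280:4].astype(int))
for v in(186,196,210,222): print('row',v,i[v,205:300:3].astype(int))
s=np.load('f_scene.npy').mean(2)
for v in range(150,196,4): print('s',v,s[v,230:258].astype(int))
```

```text
rows 166-196 by cols 228..272
166 [184 250 213 218 164  82 100  85 126  52  98 194 199 183]
168 [183 249 211 230 198  80 102  89 125  48  92 196 201 191]
170 [184 250 215 223 159  82 101  92 127  52 103 198 198 189]
172 [184 249 214 207 158  74 105  88 127  48 102 200 201 183]
174 [184 249 214 206 221  88 181 103 149  88 143 215 250 243]
176 [186 248 213 206 222 160 222 181 239 110 185 254 254 248]
178 [187 249 219 212 215 175 216 194 233 111 166 254 254 247]
180 [185 176 119 107  89  84  79  72  84  40  52  96 111 247]
182 [177  14  26   5  13   9  17  18  13  10  22  14  19 231]
184 [156  20  12  17  18  19  21  13  27  21  15  23  20 202]
186 [112  30  29  25  33  33  36  44  42  38  49  46  50 121]
188 [75 60 63 60 64 68 66 62 68 62 64 67 64 76]
190 [68 65 62 66 64 63 63 61 68 65 71 65 66 68]
192 [68 67 64 69 60 69 62 62 64 65 69 65 65 74]
194 [67 68 66 66 64 45 27 23 43 68 66 68 68 64]
196 [70 68 63 64 66 28 22 24 34 66 68 66 66 64]
198 [66 66 67 65 65 42 26 26 47 65 67 66 67 67]
row 186 [ 63  61 165 184 181 185 167  20  29  29  30  33  35  33  30  37  45  42
  42  43  46  46  4
[... 1147 characters left out ...]
8  55  59  65  67  67  67  68  68  67  67  62  59  58
  57  57  71 102 121 119 108 127 153 151]
s 178 [108 111 114 119 124 131 128  87  51  53  62  66  67  68  67  62  60  58
  58  58  67  91 108 109 104 110 116 120]
s 182 [136 123 116 115 115 115 108  85  53  33  29  29  36  48  56  58  53  47
  41  36  39  64  92 102 102 110 116 118]
s 186 [114 113 109 100  91  85  83  85  84  82  75  61  44  32  30  27  28  29
  28  34  52  82 101 106 102 108 115 118]
s 190 [165 140 120 114 114 114 114 113 114 115 116 116 115 106  98  94  92  94
  96 102 106 108 109 108 104 110 116 120]
s 194 [102 150 178 174 149 137 139 147 161 170 174 169 148 130 140 158 146 110
  78  67  66  65  64  65  66  72  82  93]
```

Run:
```python
from h import *
o=robot.get_obs();R=Ro.from_quat(o['tool_rot']).as_matrix();p=o['position']
C=cam('scene');W=cam('wrist')
for sx in(0,-.002,-.004):
  out=[]
  for a in(-1,1):
    for b in(-1,1):
      q=[pix('',p+R@[sx+a*.013,b*.023,z],C)[0] for z in(.06,.09,.1286)]
      q=np.array(q);out.append((a,b,np.interp([174,178,182],q[:,1],q[:,0]).round(1).tolist(),q[-1].round(1).tolist()))
  print(sx,*out,sep='\n ')
  print('  wrist nose front edge',pix('',p+np.array([[sx+.013,b*.023,.1286] for b in(-1,1)])@R.T,W).round(1).tolist())
# label centre check from this wrist view is occluded; scene label
i=np.load('f_scene.npy')
```

```text
0
 (-1, -1, [236.6, 236.7, 236.9], [236.9, 182.2])
 (-1, 1, [245.0, 245.0, 245.0], [245.0, 189.8])
 (1, -1, [243.2, 243.2, 243.3], [243.3, 179.2])
 (1, 1, [251.7, 251.6, 251.6], [251.5, 186.6])
  wrist nose front edge [[225.1, 177.6], [274.2, 177.6]]
-0.002
 (-1, -1, [236.1, 236.2, 236.3], [236.4, 182.4])
 (-1, 1, [244.4, 244.5, 244.5], [244.5, 190.1])
 (1, -1, [242.7, 242.8, 242.8], [242.8, 179.4])
 (1, 1, [251.2, 251.1, 251.1], [251.0, 186.9])
  wrist nose front edge [[225.2, 179.7], [274.2, 179.7]]
-0.004
 (-1, -1, [235.6, 235.7, 235.8], [235.9, 182.7])
 (-1, 1, [243.9, 243.9, 244.0], [244.0, 190.3])
 (1, -1, [242.2, 242.3, 242.3], [242.3, 179.6])
 (1, 1, [250.6, 250.6, 250.6], [250.5, 187.1])
  wrist nose front edge [[225.2, 181.7], [274.1, 181.8]]
```

Run:
```python
from h import *
s=cv2.imread('pics/s2.png');h=cv2.cvtColor(s,cv2.COLOR_BGR2HSV)
roi=s[215:280,325:400];m=(roi[:,:,0]>110).astype(np.uint8);m=cv2.morphologyEx(m,cv2.MORPH_CLOSE,np.ones((15,15)))
n,l,st,ce=cv2.connectedComponentsWithStats(m);print(st,ce)
for k in range(1,n):
  if st[k,4]>200:
    u=(ce[k]+[325,215]+.5)/2.5-.5+100; print('scene',u,at('scene',[u],.078))
# top crop
t=cv2.imread('pics/crop1.png').astype(float);roi=t[110:200,210:330].min(2)
print(roi[::8,::8].astype(int))
# current wrist view: label upper region corners
W=cam('wrist');i=np.load('f_wrist.npy');b=(i[120:182,200:300,0]>90).astype(np.uint8);b=cv2.morphologyEx(b,cv2.MORPH_CLOSE,np.ones((9,9)))
c=max(cv2.findContours(b,0,2)[0],key=cv2.contourArea).reshape(-1,2)+[200,120]
o=robot.get_obs();R=Ro.from_quat([-.0788,.9969,0,0]).as_matrix()
P=at('',c.astype(float),.078,W);e=P@R;e=e-np.array([.5162,-.0131,.078])@R
print('rel to label est, label axes mm: x max',e[:,0].max()*1e3,'y',e[:,1].min()*1e3,e[:,1].max()*1e3)
```

```text
[[   0    0   75   65 3642]
 [   0   14   59   36 1229]
 [   0   61    1    4    4]] [[39.74519495 32.012905  ]
 [28.98535395 31.86248983]
 [ 0.         62.5       ]]
scene [241.29414158 198.44499593] [[ 0.52695538 -0.0168811   0.078     ]]
[[153 153 158 164 163 164 164 164 163 163 164 163 153 153 153]
 [153 157 164 165 163 164 164 164 164 164 163 164 163 153 154]
 [154 163 164 164 164 164 164 163 163 163 164 164 164 161 151]
 [159 164 164 165 165 165 165 165 165 161 163 164 165 164 153]
 [162 164 164 164 163 150 156 151 156 154 163 164 164 164 156]
 [163 164 164 164 163 155 158 148 155 150 157 164 163 164 160]
 [164 164 163 165 163 155 154 153 154 154 155 165 164 164 160]
 [162 164 164 165 165 158 153 158 162 163 164 164 163 164 158]
 [160 164 164 165 165 166 165 164 165 165 165 164 165 164 155]
 [156 164 164 165 165 164 164 164 164 164 164 164 164 161 152]
 [152 159 164 165 165 165 166 165 164 166 164 163 163 156 153]
 [141 153 160 163 164 165 164 165 165 164 164 163 158 152 152]]
rel to label est, label axes mm: x max 18.35490368530618 y -30.16638405939795 31.135624791582938
```

```bash
python3 -m jog '[0.03,0.0035,0.0015,0.008,0, 0.03,0,0,0.012,0, 0.03,0,0,0.008,0, 0.03,0,0,0.003,0, 0.03,0,0,0,0,0.03,0,0,0,0,0.03,0,0,0,0]'
python3 - <<'E'
from h import *
W=cam('wrist');i=robot.camera('wrist');o=robot.get_obs();p=o['position'];R=Ro.from_quat(o['tool_rot']).as_matrix()
print(p,o['joint_velocities'].round(3),np.degrees(np.arctan2(R[1,1],R[0,1]))-90)
g=i.mean(2);print([ (v,int(g[v,240:262].mean())) for v in range(172,190)],g[186,218:282:2].astype(int))
b=(i[110:184,190:310,0]>90).astype(np.uint8);b=cv2.morphologyEx(b,cv2.MORPH_CLOSE,np.ones((9,9)))
c=max(cv2.findContours(b,0,2)[0],key=cv2.contourArea).reshape(-1,2)+[190,110]
e=(at('',c.astype(float),.078,W)-p)@R*1e3;print('label in tool mm: front edge',e[:,0].max(),'y',e[:,1].min(),e[:,1].max())
print('nose edge model',pix('',p+np.array([[s+.013,b*.023,.1286] for s in(0,-.002,-.004) for b in(-1,1)])@R.T,W).round(1).tolist())
E
```

```text
time: 17.45
position: [0.5134, -0.0134, 0.2375]
tool_rot: [-0.079, 0.997, -0.0, 0.0]
ft_force: [0.6, -1.4, -2.4]
grip_width: 0.0458
grip_force: 29.8
[ 0.51337842 -0.013356    0.23746493] [ 0.    -0.     0.004  0.002 -0.001 -0.001] 9.069700434473006
[(172, 151), (173, 135), (174, 110), (175, 95), (176, 93), (177, 96), (178, 94), (179, 71), (180, 40), (181, 20), (182, 17), (183, 17), (184, 17), (185, 21), (186, 39), (187, 59), (188, 66), (189, 69)] [187 187 225 162  24  26  30  24  37  32  38  32  35  36  35  39  44  48
  42  38  44  47  41  52  50  45  48  51  28 128 197 194]
label in tool mm: front edge 73.62787856799123 y -62.83683878820115 -47.83100123974486
nose edge model [[225.2, 177.5], [274.3, 177.6], [225.2, 179.6], [274.2, 179.6], [225.3, 181.7], [274.2, 181.7]]
```

Run:
```python
from h import *
W=cam('wrist');i=robot.camera('wrist');o=robot.get_obs();p=o['position'];R=Ro.from_quat(o['tool_rot']).as_matrix()
b=((i[130:178,195:305,0]>75)|(i[130:178,195:305].max(2)<90)).astype(np.uint8)
n,l,st,ce=cv2.connectedComponentsWithStats(b);k=1+st[1:,4].argmax();print(st[k])
for v in(150,160,166): print(v,i[v,195:305:4,0])
print('col236',i[130:180:2,229,0],'col272',i[130:180:2,272,0])
ys,xs=np.where(l==k)
e=(at('',np.c_[xs+195.,ys+130.],.078,W)-p)@R*1e3
print(np.percentile(e[:,0],[99,99.9]),np.percentile(e[:,1],[.5,99.5]))
```

```text
[  0   0  48  48 691]
150 [101  88  33  32  31  26  40  33  35  37  45  42  49  47  49  45  45  42
  40  39  49  52  40  32  44  44  66  64]
160 [102  75  28  36  38  38  38  41  29  42  48  44  43  44  45  42  42  46
  42  40  42  64  54  54  41  35  53  64]
166 [100  66  37  35  47  75  69  81  82  45  41  41  43  39  44  46  38  42
  39  38  41  60  54  54  61  41  51  64]
col236 [ 29  25  27  22  27  32  36  32  39  36  37  45  74  74  48  42  39  47
  79  78 227 240 191 148 153] col272 [ 43  38  40  34  33  37  35  40  42  38  40  42  44  39  37  40  40  38
  43  42 113 136 139 137 132]
[54.46368061 54.46749136] [-57.06545333 -11.25482599]
```

Run:
```python
from h import *
W=cam('wrist');i=robot.camera('wrist');o=robot.get_obs();p=o['position'];R=Ro.from_quat(o['tool_rot']).as_matrix()
for v in(170,172,174): print(v,i[v,200:300:2,0])
for u in(225,240,255,265,272,276): print(u,i[163:176,u,0])
t=lambda u,v:((at('',[[u,v]],.078,W)-p)@R*1e3).round(1)
print(t(250,168.5),t(250,169.5),t(225,172),t(275,172))
```

```text
170 [ 37  31  57  64  63  69  72  71  79  79  83 168 198 200 199 212 140 111
 114 115 110 116 113 115 115 113 109 110 115 112 119 119 118 118 118 115
 117 117 143  91  61  60  64  55  56  75  74  71  44  46]
172 [ 38  38  63  69  72  76  74  77  77  79  83 223 243 244 243 244 234 144
 135 134 141 135 134 138 134 133 136 131 133 137 140 137 137 136 141 139
 139 137 151  92  55  56  56  58  77  78  76  70  51  57]
174 [ 33  36  65  72  69  74  75  79  78  76  84 226 246 247 231 209 210 105
  89 109 126  90 112 103  83 108 101 115 113  93  90 114 101 104 134 135
 137 140 136  90  59  60  59  65  83  80  74  76  62  51]
225 [ 39  43  70  80  81  81 113 197 240 244 245 246 246]
240 [ 43  42  39  41  35  44  66 110 134 141 133 126 124]
255 [ 46  42  46  42  40  40  62 108 129 131 131 130 129]
265 [ 34  42  43  41  45  44  69 118 137 133 119  85  67]
272 [ 41  41  38  39  41  37  72 117 132 139 141 137 136]
276 [ 39  42  47  55  49  52  92 143 166 151 137 136 137]
[[ 15.5   0.2 159.4]] [[ 14.4   0.2 159.4]] [[ 11.8 -25.8 159.4]] [[ 11.8  26.2 159.4]]
```

The scanner window is about 1 mm off the label centre, aligned with it and 31 mm above, so I'm handing the job in.

```bash
python3 -m jog '[0.03,0,0,0,0,0.03,0,0,0,0]'; python3 -c "
from rig import robot
print(robot.hand_in())"
```

```text
time: 17.85
position: [0.5132, -0.0133, 0.2372]
tool_rot: [-0.079, 0.997, -0.0, 0.0]
ft_force: [0.5, 0.5, -1.4]
grip_width: 0.0458
grip_force: 29.8
the job is handed in; nothing more can be done
None
```

The job is handed in: the lid is open on its stop, and the gripper holds the grey scanner upright over the wheel's label, measured about 1 mm off centre, in line with it and about 31 mm above.

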